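Take the dippers off their keeper hooks and nest them in the pot

TASK

The glue dippers are going to the wash-up as one stack: take every dipper down from the rack, pressing the sprung keeper of its hook aside until it snaps open before lifting the dipper off, and nest them all in the pot that stands on the cart, in order of size, each resting on the floor of the next larger one, upright. Lower each dipper in rather than dropping it, keep the pot standing on the cart and leave the other things lying about where they are; at the end leave all four keepers swung shut again, ready for the cart to roll.

Things in the scene. Friction and masses are not known exactly. Their poses are not given: they have to be found in the camera images.
- pot: The pot: a plain spun-aluminium pot with no strap, the largest of the nesting set, standing loose and upright on the cart (about 0.35 kg). Outer diameter 128 mm at the rim and 118 mm at the floor, 70 mm tall, wall 3 mm, floor 4 mm thick. Origin at the centre of its underside, z up along its axis.
- dipper1_strap (a point): Grip point on the upright flat strap of dipper 1 (may be absent). Strap: 4 mm thick (x), 22 mm wide (y), from 12 mm below the cup's rim to 52 mm above it; its slot (13 mm wide, 28 mm tall) ends 7 mm below the top and hangs on a hook. Point: strap's middle, 12 mm below the slot's upper end, 33 mm above the rim; grip across the two edges. z up the cup; x from the cup's axis to the strap.
- dipper1_seat (a point): Centre of the underside of dipper 1 (largest dipper), 99 mm below and 54.5 mm along -x of its strap point, same axes. An aluminium cup of the pot's shape, about 0.1 kg: outer diameter 107 mm at the rim, 97 mm at the floor, 66 mm tall, wall 3 mm, floor 4 mm. The strap is riveted to the back of its rim. Nested, its floor rests on the floor of the next larger one present.
- dipper2_strap (a point): Grip point on the upright flat strap of dipper 2 (may be absent). Strap: 4 mm thick (x), 22 mm wide (y), from 12 mm below the cup's rim to 52 mm above it; its slot (13 mm wide, 28 mm tall) ends 7 mm below the top and hangs on a hook. Point: strap's middle, 12 mm below the slot's upper end, 33 mm above the rim; grip across the two edges. z up the cup; x from the cup's axis to the strap.
- dipper2_seat (a point): Centre of the underside of dipper 2 (second largest), 95 mm below and 44 mm along -x of its strap point, same axes. An aluminium cup of the pot's shape, about 0.1 kg: outer diameter 86 mm at the rim, 76 mm at the floor, 62 mm tall, wall 3 mm, floor 4 mm. The strap is riveted to the back of its rim. Nested, its floor rests on the floor of the next larger one present.
- dipper3_strap (a point): Grip point on the upright flat strap of dipper 3 (may be absent). Strap: 4 mm thick (x), 22 mm wide (y), from 12 mm below the cup's rim to 52 mm above it; its slot (13 mm wide, 28 mm tall) ends 7 mm below the top and hangs on a hook. Point: strap's middle, 12 mm below the slot's upper end, 33 mm above the rim; grip across the two edges. z up the cup; x from the cup's axis to the strap.
- dipper3_seat (a point): Centre of the underside of dipper 3 (third), 91 mm below and 33.5 mm along -x of its strap point, same axes. An aluminium cup of the pot's shape, about 0.1 kg: outer diameter 65 mm at the rim, 55 mm at the floor, 58 mm tall, wall 3 mm, floor 4 mm. The strap is riveted to the back of its rim. Nested, its floor rests on the floor of the next larger one present.
- dipper4_strap (a point): Grip point on the upright flat strap of dipper 4 (may be absent). Strap: 4 mm thick (x), 22 mm wide (y), from 12 mm below the cup's rim to 52 mm above it; its slot (13 mm wide, 28 mm tall) ends 7 mm below the top and hangs on a hook. Point: strap's middle, 12 mm below the slot's upper end, 33 mm above the rim; grip across the two edges. z up the cup; x from the cup's axis to the strap.
- dipper4_seat (a point): Centre of the underside of dipper 4 (smallest), 87 mm below and 23 mm along -x of its strap point, same axes. An aluminium cup of the pot's shape, about 0.1 kg: outer diameter 44 mm at the rim, 34 mm at the floor, 54 mm tall, wall 3 mm, floor 4 mm. The strap is riveted to the back of its rim. Nested, its floor rests on the floor of the next larger one present.
- hook1 (a point): Hook 1 of 4 (right-most seen from the robot) on the fixed rack, 112 mm apart; point: top of its shank where the slot of a strap rests, 165 mm above the cart. All hooks: x back into the rack, y to the robot's left, z up. Shank 6 mm square along x, from a rail 45 mm behind (its top 3 mm higher); nose 4 mm thick, inner face at x = -2.5 mm, 10 mm above shank top.
- keeper1 (a joint): Angle of keeper 1, a level arm over hook 1, 36 mm long from its upright pin (26 mm behind the hook point), 8 mm wide, 11.5 to 21 mm above the hook point. 0: shut, along the hook's -x; 1.5: open, along +y. Press its side face towards +y (left). Over-centre spring, 2 to 3 N at the tip: let go before 0.75 rad it springs shut, past that it snaps to 1.5 and stays; likewise back.
- hook2 (a point): Hook 2 of 4 (second from the right seen from the robot) on the fixed rack, 112 mm apart; point: top of its shank where the slot of a strap rests, 165 mm above the cart. With the keeper open, a dipper comes off any hook by raising it 14 to 20 mm (nose 10 mm high, slot 28 mm) and then drawing it straight out along -x by 20 mm or more. The gripper's fingers may pass on both sides of hook and strap.
- keeper2 (a joint): Angle of keeper 2, a level arm over hook 2, 36 mm long from its upright pin (26 mm behind the hook point), 8 mm wide, 11.5 to 21 mm above the hook point. 0: shut, along the hook's -x; 1.5: open, along +y. Press its side face towards +y (left). Over-centre spring, 2 to 3 N at the tip: let go before 0.75 rad it springs shut, past that it snaps to 1.5 and stays; likewise back.
- hook3 (a point): Hook 3 of 4 (second from the left seen from the robot) on the fixed rack, 112 mm apart; point: top of its shank where the slot of a strap rests, 165 mm above the cart. On all hooks the strap's back leans on a rest bar whose top is 46 mm below the hook point and whose front face lies at x = +2.5 mm. Nothing on the rack stands higher than 25 mm above the hook points.
- keeper3 (a joint): Angle of keeper 3, a level arm over hook 3, 36 mm long from its upright pin (26 mm behind the hook point), 8 mm wide, 11.5 to 21 mm above the hook point. 0: shut, along the hook's -x; 1.5: open, along +y. Press its side face towards +y (left). Over-centre spring, 2 to 3 N at the tip: let go before 0.75 rad it springs shut, past that it snaps to 1.5 and stays; likewise back.
- hook4 (a point): Hook 4 of 4 (left-most seen from the robot) on the fixed rack, 112 mm apart; point: top of its shank where the slot of a strap rests, 165 mm above the cart. The keeper's pivot boss stands on the shank 26 mm behind this point; its spring strut lies behind it on the right (-y), up to 18 mm high. Hung, a dipper's strap point is 12 mm below the hook point and its axes are those of the hook.
- keeper4 (a joint): Angle of keeper 4, a level arm over hook 4, 36 mm long from its upright pin (26 mm behind the hook point), 8 mm wide, 11.5 to 21 mm above the hook point. 0: shut, along the hook's -x; 1.5: open, along +y. Press its side face towards +y (left). Over-centre spring, 2 to 3 N at the tip: let go before 0.75 rad it springs shut, past that it snaps to 1.5 and stays; likewise back.
- horse_head: Bystander: red lacquered wooden horse head, standing, about 110 mm tall. Origin under its middle.
- spring_clamp: Bystander: chrome spring clamp lying flat, about 110 x 60 x 20 mm. Origin under its middle.
- curtain_ring: Bystander: brass curtain ring lying flat, 61 mm across, 8 mm tall. Origin under its middle.
- dowel_hand: Bystander: birch dowel hand lying palm down, about 150 x 50 x 18 mm. Origin under its palm.
- brush: Bystander: a brush lying flat. Origin under its middle.
- glue_jar: Bystander: closed glue jar, 60 mm across, 75 mm tall. Origin under its middle.
- limb_blank: Bystander: planed wooden limb blank, 90 x 30 x 26 mm, lying. Origin under its middle.
Things that resemble listed ones, but are neither listed nor needed, are in the scene too. What is shaped like the part that bears dipper2_strap but pink or purple is not meant.

How it is judged:
By the outcome, as a careful person would: the job done as asked, in the order asked, and still so for the second after the job is handed in, with the robot touching nothing.
Of dipper1, dipper2, dipper3, dipper4 only 3 to 4 are there at a start; the rules pass over those that are not, and their reading is None.
At some moment in a run one of pot may be knocked a few centimetres aside while the robot is not near it.
It also fails if it takes over 210 s, if anything falls off the work surface, if the arm or the gripper's body presses on something with over 40 N, if the wrist force passes 120 N, or if a joint passes its speed limit or range.

ROBOT

A 6-joint arm with a two-finger parallel gripper is mounted at the origin on the work surface. World frame = base frame: x ahead of the robot, y to its left, z up, the work surface at z = 0. Lengths are in m, angles in degrees, forces in N, time in s.
With the tool pointing down it reaches from about 0.25 to 0.725 m from the base axis. Payload 9.7 kg.
Tool frame: the origin (TCP) lies midway between the tips of the shut fingers; the grasp point (between the pads) lies bot.grasp_offset behind it (bot.grasp_offset is the distance from the TCP to the grasp point, in m); x points along the fingers, y is the direction in which the jaws open and shut, and the axes are right-handed (so a half turn about x gives the same grasp; the last joint's range is limited). The gripper opens to 85 mm and grips with 20 to 120 N. Pads are 22 mm wide; open, the fingers measure 114 mm over their backs; the gripper's body (76 mm by 85 mm) begins 54 mm behind the grasp point. The pads swing forward as they close: fully open they stand 13 mm farther back than shut.
Start: joints at [-65.947, 4.979, 10.078, 95.1, 0, 90], TCP at [0.224, -0.502, 0.231] pointing down, gripper open.
Joint ranges: [-179.16, 179.16], [-48.56, 103.87], [-65.8, 70.77], [-126.05, 130.52], [-82.76, 87.17], [-180, 180]. Speed limits (degrees/s): [127.2, 127.2, 147.25, 180, 180, 180].

INTERFACE

Orientations are given as [roll, pitch, yaw] about the fixed x, y, z axes, in that order (R = Rz(yaw) Ry(pitch) Rx(roll)).
In Python, from workcell import status, camera, bot gives the robot as it stands.
- The arm moves only by the shell command python3 -m jog 'ROWS' [OPENING] [FORCE]. ROWS is text: rows parted by semicolons, each of 4 numbers parted by spaces: the shift along the tool's x, y, z in mm, then the turn about the tool's x in degrees. A call has exactly 8 rows; each row is the pose to reach, as a shift and turn from the pose commanded when the call began, along the tool's axes at that moment; what a row does not reach only later rows make up. A row lasts 1/8 s, in which the tool goes at most 62.5 mm and 10.7 degrees, less where a joint would pass 70% of its speed; a pose out of reach is approached as far as the arm can. A call with a gripper value outside its range is refused whole. OPENING is the opening, from 0 (shut) to 1 (fully open), set as the call begins (- or left out, the last holds). The fingers move at their own pace and stop on an object; FORCE is the grip in N (left out, the last holds). Time passes only in rows, so rows that repeat a pose let the fingers close, or fill a call up. It gives the time, the measured TCP pose, the force and the opening at its end, in the units of the state.
- status.get_obs(): the state, without advancing time (a new reading comes with each control period).
- camera(name): name is "side" or "top" or "wrist"; returns a dict with "color" (400x640x3 uint8, red, green, blue), "vfov" (degrees; the focal length in pixels is half the picture's height over the tangent of half this angle, whatever the lens; pixels are square), "cx", "cy" (the principal point, pixels), "rvec" (rotation vector, rad) and "tvec" (3), from world to camera coordinates, as OpenCV has them. Camera axes: x right, y down, z forward; pixel columns grow to the right and rows downward; lengths in m; the calibration is good to about 2 mm. A picture is of the moment at which its call begins. There is no depth.
- bot.job_done(): hands the job in, once; it reports no verdict.
The state is a dict: "time": time; "q": joint angles; "qd": joint speeds; "joint_efforts": joint torques, N m; "ee_pos": TCP position; "tcp_rot": TCP orientation; "wrist_force": force on the tool from outside, world axes, zero at the start; "torque": the same for the moment, N m; "opening": finger opening in m.
Only numpy, scipy, OpenCV 4.12 (cv2) and the standard library are available. Lean on these libraries where they do the work, as an engineer would, in place of code of your own. Each camera call takes 0.05 s, during which the arm holds its last target. There are 200 camera calls.

## Working session

There is one attempt and no reset: what is moved stays moved. The work goes in short steps, Python scripts to look and compute and a shell command to move; the robot and the scene stay as the last step left them, time stands still between calls to the robot, and variables do not carry over. Pictures are saved under pics/ and viewed, about 12 in all and at most 16, crops included, and the job is handed in when it is done.

```bash
ls; mkdir -p pics
cat > h.py <<'E'
import numpy as np, cv2
from workcell import status, camera, bot
def cam(n,save=None):
    c=camera(n)
    if save: cv2.imwrite('pics/'+save+'.png',c['color'][:,:,::-1])
    return c
def KRt(c):
    h=c['color'].shape[0]; f=h/2/np.tan(np.radians(c['vfov'])/2)
    K=np.array([[f,0,c['cx']],[0,f,c['cy']],[0,0,1.]])
    return K,cv2.Rodrigues(np.array(c['rvec'],float))[0],np.array(c['tvec'],float).ravel()
def proj(c,P):
    K,R,t=KRt(c); p=(K@(R@np.atleast_2d(P).T+t[:,None])).T; return p[:,:2]/p[:,2:]
def ray(c,uv):
    K,R,t=KRt(c); return -R.T@t, R.T@np.linalg.inv(K)@np.array([uv[0],uv[1],1.])
def onz(c,uv,z):
    o,d=ray(c,uv); return o+d*(z-o[2])/d[2]
def tri(cs,uvs):
    A=np.zeros((3,3));b=np.zeros(3)
    for c,u in zip(cs,uvs):
        o,d=ray(c,u); d/=np.linalg.norm(d); M=np.eye(3)-np.outer(d,d); A+=M;b+=M@o
    return np.linalg.solve(A,b)
E
python3 - <<'E'
from h import *
for n in ['side','top','wrist']:
    c=cam(n,n+'0'); K,R,t=KRt(c); print(n,c['vfov'],c['cx'],c['cy'],(-R.T@t).round(3),R[2].round(3),[k for k in c])
o=status.get_obs(); print(o, bot.grasp_offset)
E
```

```text
pics
side 45.28052135873015 328.8190305274431 193.26017975349038 [-0.173  0.826  0.846] [ 0.512 -0.679 -0.525] ['color', 'vfov', 'cx', 'cy', 'rvec', 'tvec']
top 44.70087489410471 317.46301127099775 200.67130935435497 [ 0.389 -0.089  1.786] [ 0.094  0.003 -0.996] ['color', 'vfov', 'cx', 'cy', 'rvec', 'tvec']
wrist 67.03205848476787 317.98151735083275 195.7330644624453 [ 0.283 -0.476  0.373] [-0.235 -0.104 -0.966] ['color', 'vfov', 'cx', 'cy', 'rvec', 'tvec']
{'time': 0.15, 'q': array([-6.59472827e+01,  5.00521783e+00,  1.00436286e+01,  9.50983638e+01,
       -1.05329840e-03,  9.00001386e+01]), 'qd': array([ 0.01936875, -0.08143484,  0.00757038,  0.09083101, -0.09183779,
        0.06634032]), 'joint_efforts': array([-1.04674189e-03, -5.20761359e+01,  4.65043402e+01,  1.38806980e-02,
        1.86504082e-05,  1.62422668e-05]), 'ee_pos': array([ 0.22409246, -0.50208901,  0.23072167]), 'tcp_rot': array([-88.99335291,  89.94003763, 115.05922628]), 'wrist_force': array([1.27230502, 0.61618971, 0.54498678]), 'torque': array([-0.04800445,  0.01248859,  0.02425971]), 'opening': 0.08517297751647637} 0.0187
```

Run:
```python
import cv2,numpy as np
a=[cv2.imread(f'pics/{n}0.png') for n in('side','top')]
print(a[0].shape)
```

```text
(400, 640, 3)
```

View pics/side0.png

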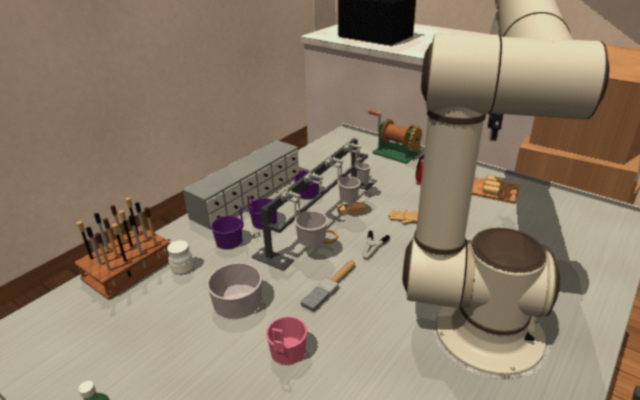

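View pics/top0.png

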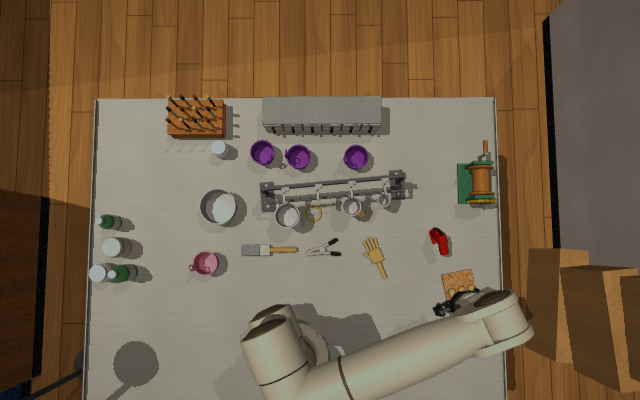

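Side view: the pot is at (236,290). Purple decoys are at (228,232), (262,213) and (307,183), and a pink one is at (287,340). Grey dippers hang on the rack at (311,228), (348,188) and (363,172). The top view agrees: pot (218,207), dippers at (288,215), (351,207) and (384,200), and hook 3 empty. I choose the grey ones and check them in a close crop.

Run:
```python
import cv2,numpy as np
s=cv2.imread('pics/side0.png');t=cv2.imread('pics/top0.png')
a=cv2.resize(t[160:235,250:415],None,fx=4.8,fy=4.0*1.2,interpolation=cv2.INTER_CUBIC)[:,:790]
b=cv2.resize(s[130:270,180:380],None,fx=4,fy=4,interpolation=cv2.INTER_CUBIC)
cv2.imwrite('pics/c1.png',a);cv2.imwrite('pics/c2.png',b);print(a.shape,b.shape)
```

```text
(360, 790, 3) (560, 800, 3)
```

View pics/c1.png

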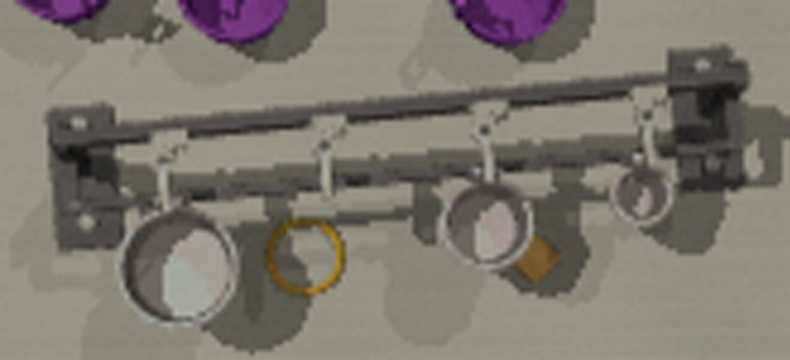

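View pics/c2.png

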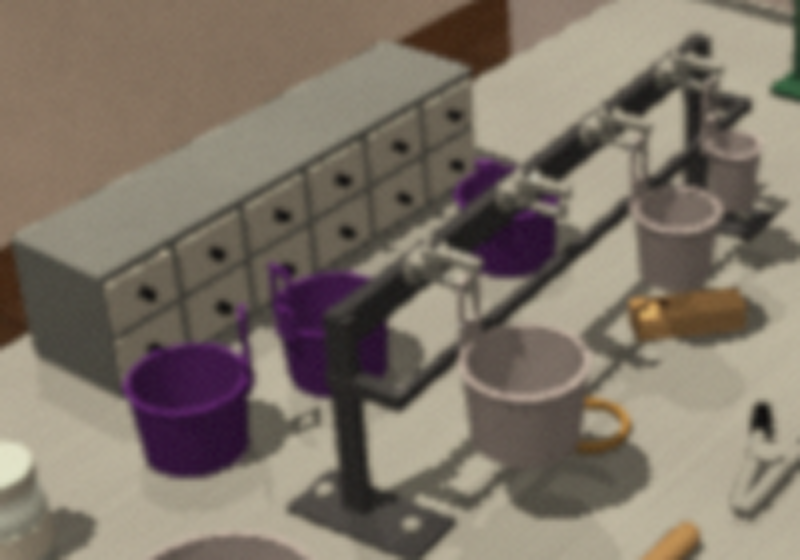

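Run:
```python
from h import *
cs=[cam('top'),cam('side')]
T=lambda u,v:(250+u/4.8,160+v/4.8); S=lambda u,v:(180+u/4,130+v/4)
pts={'d2rim':(T(180,268),S(524,362)),'d3rim':(T(488,226),S(679,210)),'d4rim':(T(642,193),S(732,146)),
'k3pin':(T(325,143),S(522,184)),'k2pin':(T(487,130),S(603,124)),'pot':((218,207.5),(236,284))}
P={}
for k,(a,b) in pts.items():
    P[k]=tri(cs,[a,b]); print(k,P[k].round(4),(proj(cs[0],P[k])[0]-a).round(1),(proj(cs[1],P[k])[0]-b).round(1))
d=P['d3rim']-P['d4rim'];print('pitch',np.linalg.norm(d))
# with assumed heights
for k,z in [('d2rim',.12),('d3rim',.12),('d4rim',.12),('k3pin',.186),('k2pin',.186),('pot',.07)]:
    print(k,onz(cs[0],pts[k][0],z).round(4),onz(cs[1],pts[k][1],z).round(4))
A=np.array([onz(cs[0],T(u,v),.186)[:2] for u,v in [(168,152),(325,143),(487,130),(648,116)]])
dd=A[0]-A[3]; print(A.round(4),np.linalg.norm(dd)/3,'hook y-axis angle',np.degrees(np.arctan2(-dd[0],dd[1])))
```

```text
d2rim [0.4954 0.0202 0.1153] [0. 0.] [-0. -0.]
d3rim [ 0.5241 -0.2012  0.117 ] [0.2 0.3] [-0.4 -0. ]
d4rim [ 0.5482 -0.3119  0.115 ] [0.1 0.1] [-0.1 -0. ]
k3pin [ 0.5781 -0.0843  0.1755] [0.  0.1] [-0.1 -0. ]
k2pin [ 0.5883 -0.1964  0.172 ] [-0.2 -0.2] [0.3 0. ]
pot [0.5287 0.2712 0.0584] [0.2 0.2] [-0.4 -0. ]
pitch 0.11328342842054294
d2rim [0.4952 0.0199 0.12  ] [0.4909 0.0253 0.12  ]
d3rim [ 0.5247 -0.2005  0.12  ] [ 0.5202 -0.1975  0.12  ]
d4rim [ 0.5481 -0.311   0.12  ] [ 0.5429 -0.3043  0.12  ]
k3pin [ 0.5771 -0.0841  0.186 ] [ 0.5661 -0.0701  0.186 ]
k2pin [ 0.5858 -0.1959  0.186 ] [ 0.5732 -0.1746  0.186 ]
pot [0.5285 0.2695 0.07  ] [0.5175 0.2789 0.07  ]
[[ 0.5711  0.0242]
 [ 0.5771 -0.0841]
 [ 0.5858 -0.1959]
 [ 0.5952 -0.3071]] 0.11072865895929518 hook y-axis angle 4.162944726316333
```

```bash
cat >> h.py <<'E'
from scipy.spatial.transform import Rotation as Ro
def tool():
    o=status.get_obs(); return np.array(o['ee_pos']),Ro.from_euler('xyz',o['tcp_rot'],degrees=True).as_matrix()
def go(P,yaw):
    "shift (tool axes mm) and turn so that TCP at P with tool y along world heading `yaw`+90 (jaw axis = hook y of a frame at yaw), modulo 180"
    p,R=tool(); s=R.T@(np.array(P)-p)*1000
    cur=np.degrees(np.arctan2(R[1,1],R[0,1])); want=yaw+90
    t=-(want-cur); t=(t+90)%180-90
    print('shift',s.round(1),'turn',round(t,1),'or',round(t-np.sign(t)*180,1))
E
python3 - <<'E'
from h import *
p,R=tool(); print(R.round(3)); c=cam('wrist'); K,Rc,t=KRt(c); print('cam in tool',(R.T@(-Rc.T@t-p)).round(4), 'fwd',(R.T@Rc[2]).round(3),'right',(R.T@Rc[0]).round(3))
go([0.51,-0.15,0.33],5); print(status.get_obs()['q'])
E
```

```text
[[-0.     0.408 -0.913]
 [ 0.001 -0.913 -0.408]
 [-1.    -0.001 -0.   ]]
cam in tool [-0.1419 -0.0005 -0.0643] fwd [0.966 0.    0.257] right [-0.  1.  0.]
shift [ -98.9 -205.1 -404.6] turn 19.1 or -160.9
[-6.59459108e+01  4.99029590e+00  1.00653975e+01  9.51008148e+01
 -7.41559648e-04  8.99997067e+01]
```

```bash
python3 -m jog '-20 -20 -40 4;-40 -55 -90 8;-60 -95 -160 12;-69 -130 -230 16;-69 -160 -300 19;-69 -190 -370 19;-69 -230 -440 19;-69 -230 -440 19' 0
python3 - <<'E'
from h import *
c=cam('wrist','w1'); p,R=tool(); print(p,R.round(3).tolist()); go([0.55,-0.14,0.30],5)
E
```

```text
time: 1.3
ee_pos: [0.5202, -0.1272, 0.3002]
tcp_rot: [147.3, 90.0, -27.7]
wrist_force: [0.2, -0.9, 0.4]
opening: 0.0002
[ 0.52361106 -0.12217106  0.29899887] [[0.001, 0.092, -0.996], [0.002, -0.996, -0.092], [-1.0, -0.002, -0.001]]
shift [ -1.   20.2 -24.6] turn 0.3 or -179.7
```

View pics/w1.png

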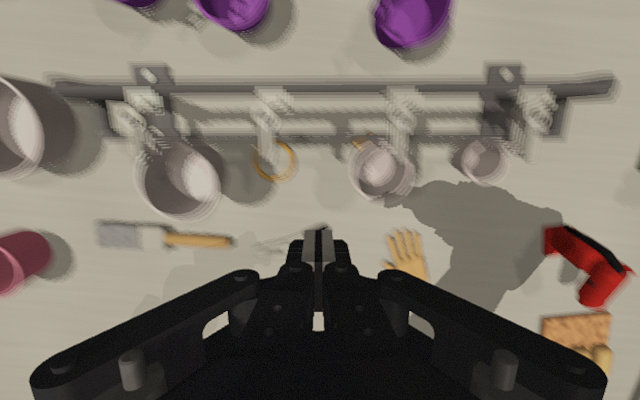

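```bash
python3 -m jog '0 0 0 0;0 10 0 0;0 20 0 0;0 20 0 0;0 20 0 0;0 20 0 0;0 20 0 0;0 20 0 0'
python3 - <<'E'
from h import *
c=cam('wrist','w2'); import pickle; pickle.dump(c,open('w2.pkl','wb')); p,R=tool(); print(p,R.round(4).tolist())
i=c['color'][60:210,40:640,::-1]
a=cv2.resize(i[:,:310],None,fx=2.58,fy=2.58,interpolation=cv2.INTER_CUBIC)[:300]
b=cv2.resize(i[:,290:],None,fx=2.58,fy=2.58,interpolation=cv2.INTER_CUBIC)[:300]
cv2.imwrite('pics/w2c.png',np.vstack([a[:,:799],b[:,:799]])); print(a.shape,b.shape)
E
```

```text
time: 2.35
ee_pos: [0.521, -0.1488, 0.3001]
tcp_rot: [-174.8, 90.0, 10.3]
wrist_force: [-0.0, 0.6, 0.1]
opening: 0.0001
[ 0.52097499 -0.14881849  0.30011388] [[0.0, 0.0883, -0.9961], [-0.0, -0.9961, -0.0883], [-1.0, 0.0, -0.0]]
(300, 800, 3) (300, 800, 3)
```

View pics/w2c.png

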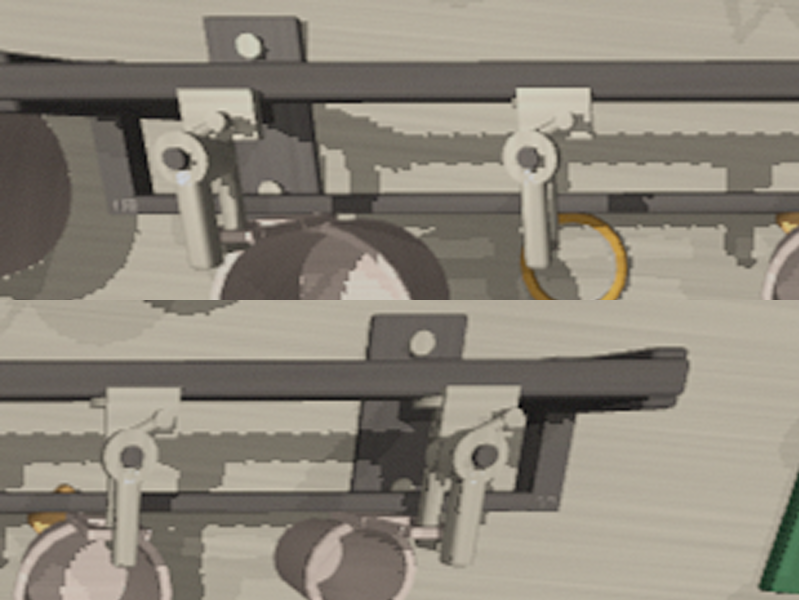

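Wrist view: all four keepers are shut. Pins in full pixels are about (108,121), (245,121), (380,120) and (518,120). Hook 3 is empty.

Run:
```python
from h import *
import pickle
c=pickle.load(open('w2.pkl','rb'))
A=lambda u,v:(40+u/2.58,60+v/2.58); B=lambda u,v:(330+u/2.58,60+v/2.58)
pin=[B(485,155),B(130,155),A(529,157),A(176,158)]; tip=[B(458,262),B(125,262),A(539,265),A(205,266)]
for z in (.18,.188,.196):
    P=np.array([onz(c,q,z) for q in pin]); d=P[3]-P[0]; print(z,np.linalg.norm(d)*1e3/3)
z=.188
P=np.array([onz(c,q,z)[:2] for q in pin]); T=np.array([onz(c,q,.186)[:2] for q in tip])
d=P[3]-P[0]; th=np.arctan2(-d[0],d[1]); hx=np.array([np.cos(th),np.sin(th)]); print(np.degrees(th)); print(P.round(4)); print((P-.026*hx).round(4)); print(((T-P)@hx*1e3).round(1), ((T-P)@[-hx[1],hx[0]]*1e3).round(1))
```

```text
0.18 115.0174790335866
0.188 111.50537711229214
0.196 107.99327519099764
5.199418000083932
[[ 0.5955 -0.3057]
 [ 0.5857 -0.1939]
 [ 0.5753 -0.0839]
 [ 0.5652  0.0274]]
[[ 0.5696 -0.3081]
 [ 0.5598 -0.1962]
 [ 0.5494 -0.0863]
 [ 0.5393  0.0251]]
[-34.3 -34.3 -34.7 -34.7] [ 1.9 -0.5 -0.6 -2. ]
```

```bash
cat >> h.py <<'E'
YAW=5.2; _t=np.radians(YAW); HX=np.array([np.cos(_t),np.sin(_t),0]); HY=np.array([-HX[1],HX[0],0]); C=np.array([.5545,-.1414,.165])
def hook(k,x=0,y=0,z=0): # mm in hook frame
    return C+HY*(k-2.5)*.112+(HX*x+HY*y+np.array([0,0,z]))/1000
E
python3 - <<'E'
from h import *
for k in (1,2,4): print(k); go(hook(k,-2,-30,60),YAW); go(hook(k,-2,-30,14),YAW)
E
```

```text
1
shift [ 75.1 193.6 -32.5] turn -0.1 or 179.9
shift [121.1 193.6 -32.5] turn -0.1 or 179.9
2
shift [ 75.1  81.6 -32.2] turn -0.1 or 179.9
shift [121.1  81.6 -32.2] turn -0.1 or 179.9
4
shift [  75.1 -142.4  -31.7] turn -0.1 or 179.9
shift [ 121.1 -142.4  -31.7] turn -0.1 or 179.9
```

```bash
python3 -m jog '10 50 -10 0;30 100 -25 0;60 150 -32 0;90 193 -32 0;110 193 -32 0;121 193 -32 0;121 193 -32 0;121 193 -32 0'
python3 - <<'E'
from h import *
go(hook(1,-2,-30,14),YAW)
c=cam('wrist','w3'); import pickle; pickle.dump(c,open('w3.pkl','wb'))
cv2.imwrite('pics/w3c.png',cv2.resize(c['color'][100:300,180:460,::-1],None,fx=2.8,fy=2.8,interpolation=cv2.INTER_CUBIC))
E
```

```text
time: 3.4
ee_pos: [0.5703, -0.338, 0.1806]
tcp_rot: [144.7, 89.9, -30.2]
wrist_force: [0.9, 0.3, 0.7]
opening: 0.0003
shift [ 1.6  0.8 -0.1] turn -0.1 or 179.9
```

View pics/w3c.png

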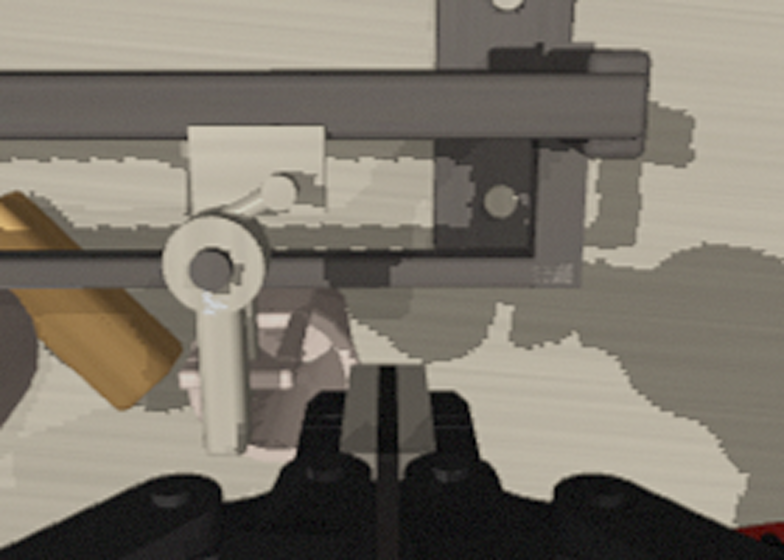

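```bash
python3 - <<'E'
from h import *
import pickle
a=pickle.load(open('w2.pkl','rb'));b=pickle.load(open('w3.pkl','rb'))
P=tri([a,b],[(330+485/2.58,60+155/2.58),(180+212/2.8,100+268/2.8)]); print('pin1',P.round(4),'pred',hook(1,26,0,22).round(4))
print('tip1',tri([a,b],[(330+458/2.58,60+262/2.58),(180+223/2.8,100+450/2.8)]).round(4),hook(1,-10,0,21).round(4))
E
python3 -m jog '2 -6 0 0;2 -14 0 0;2 -20 0 0;2 -26 0 0;2 -32 0 0;2 -38 0 0;2 -44 0 0;2 -50 0 0'
python3 - <<'E'
from h import *
c=cam('wrist','w4')
cv2.imwrite('pics/w4c.png',cv2.resize(c['color'][100:300,180:460,::-1],None,fx=1.5,fy=1.5,interpolation=cv2.INTER_CUBIC))
E
```

```text
pin1 [ 0.5956 -0.3064  0.1869] pred [ 0.5956 -0.3064  0.187 ]
tip1 [ 0.5609 -0.3088  0.1832] [ 0.5598 -0.3096  0.186 ]
time: 4.45
ee_pos: [0.5654, -0.2881, 0.1771]
tcp_rot: [-79.8, 90.0, 105.2]
wrist_force: [0.0, 0.5, -0.4]
opening: -0.0002
```

View pics/w4c.png

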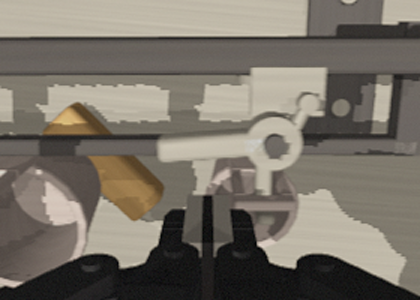

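Keeper 1 has snapped open, with its arm now pointing left, and pin 1 triangulates to within 0.1 mm of my hook model. Next I do keepers 2 and 4 the same way.

```bash
python3 -m jog '-20 0 0 0;-40 0 0 0;-40 -30 0 0;-40 -62 0 0;-20 -62 0 0;-1 -62 0 0;-1 -62 0 0;-1 -62 0 0' && python3 -m jog '0 -6 0 0;0 -14 0 0;0 -20 0 0;0 -26 0 0;0 -32 0 0;0 -38 0 0;0 -44 0 0;0 -50 0 0' && python3 -m jog '-20 0 0 0;-40 0 0 0;-40 -60 0 0;-40 -120 0 0;-40 -174 0 0;-20 -174 0 0;0 -174 0 0;0 -174 0 0'
python3 - <<'E'
from h import *
go(hook(4,-2,-30,14),YAW)
E
python3 -m jog '0 -6 0 0;0 -14 0 0;0 -20 0 0;0 -26 0 0;0 -32 0 0;0 -38 0 0;0 -44 0 0;0 -50 0 0' && python3 -m jog '-30 0 0 0;-60 0 5 0;-100 0 10 0;-120 0 15 0;-120 0 15 0;-120 0 15 0;-120 0 15 0;-120 0 15 0' 1
python3 - <<'E'
from h import *
go(hook(4,0,0,60),YAW)
import pickle
c=cam('wrist','w5');pickle.dump(c,open('w5.pkl','wb'))
t=cam('top','t5');pickle.dump(t,open('t5.pkl','wb'))
s=cam('side','s5');pickle.dump(s,open('s5.pkl','wb'))
E
```

```text
time: 5.5
ee_pos: [0.5601, -0.2269, 0.1789]
tcp_rot: [153.4, 90.0, -21.5]
wrist_force: [-0.7, -0.2, -0.1]
opening: 0.0003
time: 6.5
ee_pos: [0.5552, -0.1763, 0.1776]
tcp_rot: [-36.8, 89.9, 148.3]
wrist_force: [0.9, 0.4, -0.2]
opening: 0.0003
time: 7.5
ee_pos: [0.5392, -0.0032, 0.1766]
tcp_rot: [-8.2, 89.8, 176.9]
wrist_force: [-0.4, -0.4, -0.2]
opening: 0.0004
shift [-2.4  1.  -0.7] turn -0.1 or 179.9
time: 8.5
ee_pos: [0.5356, 0.0467, 0.1778]
tcp_rot: [-22.9, 90.0, 162.2]
wrist_force: [-0.4, 0.1, 0.4]
opening: 0.0003
time: 9.5
ee_pos: [0.5208, 0.0448, 0.2973]
tcp_rot: [-0.6, 89.9, -175.5]
wrist_force: [-0.4, 1.2, 0.6]
opening: 0.0855
shift [ 72.2  20.4 -16.9] turn -0.1 or 179.9
```

View pics/w5.png

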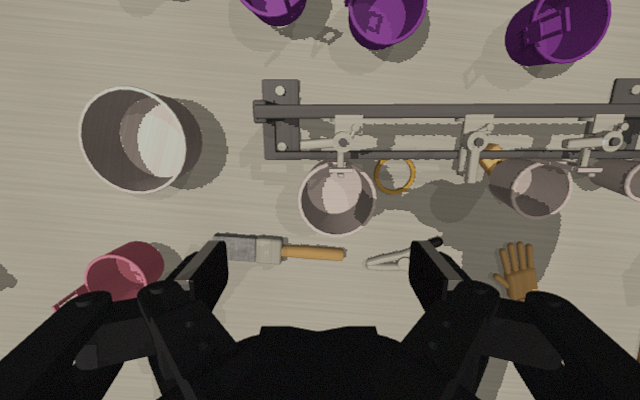

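```bash
python3 -m jog '0 10 -7 0;30 20 -14 0;80 20 -14 0;120 20 -14 0;145 20 -14 0;158 20 -14 0;166 20 -14 0;166 20 -14 0' 0.6
python3 - <<'E'
from h import *
go(hook(4,-3,0,-34),YAW)
c=cam('wrist','w6')
cv2.imwrite('pics/w6c.png',cv2.resize(c['color'][80:330,140:500,::-1],None,fx=1.5,fy=1.5,interpolation=cv2.INTER_CUBIC))
E
```

```text
time: 10.65
ee_pos: [0.5368, 0.026, 0.1324]
tcp_rot: [174.4, 90.0, -0.6]
wrist_force: [-0.6, 0.1, 0.0]
opening: 0.0512
shift [1.4 0.3 0.6] turn -0.2 or 179.8
```

View pics/w6c.png

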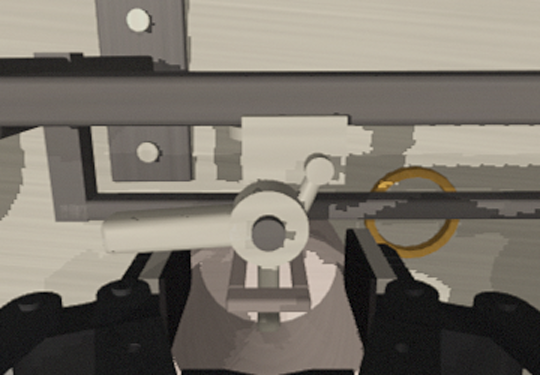

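```bash
python3 -m jog '0 0 0 0;0 0 0 0;0 0 0 0;0 0 0 0;-3 0 0 0;-8 0 0 0;-13 0 0 0;-18 0 0 0' 0 60 && python3 -m jog '0 0 0 0;0 0 0 0;0 0 6 0;0 0 14 0;0 0 24 0;0 0 34 0;0 0 46 0;0 0 46 0' && python3 -m jog '-20 0 10 0;-45 0 20 0;-70 0 20 0;-70 0 20 0;-70 0 20 0;-70 0 20 0;-70 0 20 0;-70 0 20 0'
python3 - <<'E'
from h import *
c=cam('wrist','w7'); s=cam('side','s7')
import pickle; pickle.dump(c,open('w7.pkl','wb'))
cv2.imwrite('pics/w7c.png',np.hstack([c['color'][:,:,::-1],s['color'][100:400,150:310,::-1].copy().repeat(1,0) if 0 else cv2.resize(s['color'][130:330,180:340,::-1],(160*2,400))])[:, :960][:, ::1][:400])
i=cv2.imread('pics/w7c.png'); cv2.imwrite('pics/w7c.png',cv2.resize(i,(800,333)))
print(tool()[0])
E
```

```text
time: 11.7
ee_pos: [0.5362, 0.026, 0.1504]
tcp_rot: [3.0, 90.0, -172.0]
wrist_force: [-0.8, 0.2, -2.0]
opening: 0.0206
time: 12.7
ee_pos: [0.4901, 0.022, 0.1504]
tcp_rot: [175.4, 90.0, 0.4]
wrist_force: [0.4, -0.0, -1.1]
opening: 0.0209
time: 13.7
ee_pos: [0.4708, 0.0203, 0.2197]
tcp_rot: [-4.3, 90.0, -179.2]
wrist_force: [1.1, -0.0, -1.5]
opening: 0.0207
[0.47080194 0.02028093 0.21992383]
```

View pics/w7c.png

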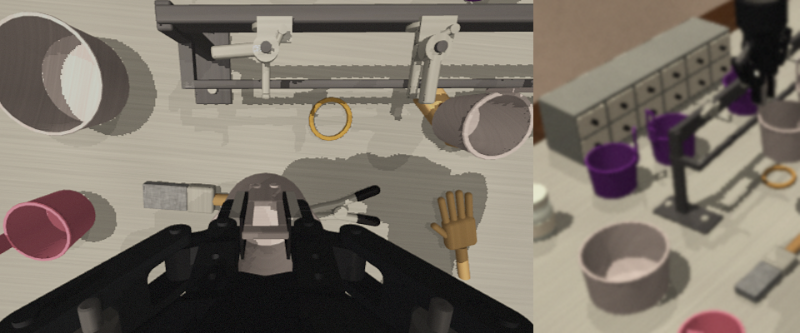

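Dipper 2 is off the hook, upright in the jaws, with its strap towards the rack. The pot stands at the left, around wrist pixel (75,85) in the reduced picture. I move closer and measure it.

```bash
python3 -m jog '-20 -30 0 0;-40 -70 0 0;-40 -110 0 0;-40 -110 0 0;-40 -110 0 0;-40 -110 0 0;-40 -110 0 0;-40 -110 0 0'
cat > pot.py <<'E'
from h import *
import sys
def potfit(c,guess,zr=.07):
    # rim edge points: radial search along the projected circle of radius 62.5 +-12 mm for the strongest gradient, then circle fit in the rim plane
    g=cv2.GaussianBlur(cv2.cvtColor(c['color'],cv2.COLOR_RGB2GRAY),(3,3),0).astype(np.float32)
    ctr=np.array(guess,float)
    for it in range(6):
        a=np.radians(np.arange(0,360,5)); w=(.020,.014,.010,.008,.006,.006)[it]
        r=np.arange(.064-w,.064+w,.0005); pts=[]
        for t in a:
            L=np.c_[ctr[0]+r*np.cos(t),ctr[1]+r*np.sin(t),np.full_like(r,zr)]
            uv=proj(c,L).astype(np.float32); 
            if uv.min()<3 or uv[:,0].max()>636 or uv[:,1].max()>396: continue
            v=cv2.remap(g,uv[:,0].reshape(1,-1),uv[:,1].reshape(1,-1),cv2.INTER_LINEAR)[0]
            d=np.abs(np.gradient(v)); 
            if d.max()>2: pts.append(L[d.argmax(),:2])
        pts=np.array(pts)
        for _ in range(4):
            A=np.c_[2*pts,np.ones(len(pts))]; s=np.linalg.lstsq(A,(pts**2).sum(1),rcond=None)[0]; R=np.sqrt(s[2]+s[:2]@s[:2])
            e=abs(np.hypot(*(pts-s[:2]).T)-R); k=e<=max(np.median(e)*2.5,.0008); pts=pts[k]
        ctr=s[:2]
    return ctr,R,len(pts),np.median(e)
E
python3 - <<'E'
from pot import *
c=cam('wrist','w8');t=cam('top');s=cam('side')
import pickle; pickle.dump([c,t,s],open('p8.pkl','wb'))
for n,k in zip('wts',(c,t,s)):
    print(n,potfit(k,(.528,.268)),proj(k,[.528,.268,.07]).round(0))
print(tool()[0],status.get_obs()['q'].round(1))
E
```

```text
time: 14.8
ee_pos: [0.4684, 0.0819, 0.2601]
tcp_rot: [-88.1, 87.9, 100.6]
wrist_force: [0.0, 0.2, -1.3]
opening: 0.021
w (array([0.53329145, 0.26997739]), np.float64(0.061608355240830914), 72, np.float64(0.0009272183288847533)) [[160.  93.]]
t (array([0.53480751, 0.27369061]), np.float64(0.05972659803577969), 45, np.float64(0.0008084681190050971)) [[218. 208.]]
s (array([0.52950045, 0.27300189]), np.float64(0.06215267465667663), 56, np.float64(0.0009945321052171885)) [[236. 280.]]
[0.46847752 0.08205809 0.2601441 ] [  8.7  -4.4   3.9  98.3   2.1 179.9]
```

View pics/w8.png

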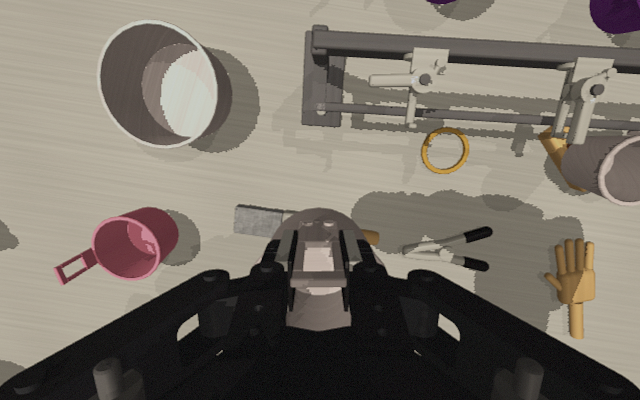

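```bash
python3 -m jog '-5 0 0 -10;-15 0 0 -20;-20 0 0 -30;-20 0 0 -40;-20 0 0 -50;-20 0 0 -60;-20 0 0 -60;-20 0 0 -60'
python3 - <<'E'
from h import *
p,R=tool();print(R.round(3).tolist(),status.get_obs()['q'].round(1)); go([.5516,.311,.20],155-180)
go([.5516,.311,.20],65-90)
E
```

```text
time: 15.95
ee_pos: [0.4686, 0.0814, 0.2801]
tcp_rot: [-148.1, 87.9, 100.5]
wrist_force: [-0.3, -0.3, -1.2]
opening: 0.0204
[[-0.007, 0.931, -0.366], [0.036, -0.366, -0.93], [-0.999, -0.019, -0.031]] [  8.6  -3.8   6.7 100.6   2.1 120.1]
shift [  87.7   -5.1 -241.4] turn -86.4 or 93.6
shift [  87.7   -5.1 -241.4] turn -86.4 or 93.6
```

```bash
cat >> h.py <<'E'
def place(seat,h,r,goff=.0205):
    "shift so the held dipper's seat point (h below, r along tool z of its strap point) comes to `seat`, no turn"
    p,R=tool(); now=p+R@np.array([h-goff,0,r]); print('seat now',now.round(4),'shift',(R.T@(np.array(seat)-now)*1000).round(1))
E
python3 - <<'E'
from h import *
place([.533,.2715,.10],.095,.044)
E
```

```text
seat now [0.452  0.0432 0.2043] shift [ 111.9   -6.1 -238.8]
```

```bash
python3 -m jog '0 -1 -40 0;0 -3 -90 0;0 -6 -140 0;0 -6 -190 0;10 -6 -239 0;40 -6 -239 0;80 -6 -239 0;100 -6 -239 0' && python3 -m jog '12 0 0 0;12 0 0 0;12 0 0 0;12 0 0 0;12 0 0 0;12 0 0 0;12 0 0 0;12 0 0 0'
python3 - <<'E'
from pot import *
place([.533,.2715,.10],.095,.044)
c=cam('wrist','w9');t=cam('top','t9');s=cam('side','s9')
for n,k in zip('wts',(c,t,s)): print(n,potfit(k,(.533,.2715)))
s=s['color'][200:330,170:310,::-1]
cv2.imwrite('pics/p9.png',np.vstack([cv2.resize(c['color'][100:400,120:520,::-1],(800,600))[:300],cv2.resize(np.hstack([s,t['color'][140:270,150:290,::-1]]),(646,300))[:, :800] if 0 else cv2.copyMakeBorder(cv2.resize(np.hstack([s,t['color'][140:270,150:290,::-1]]),(646,300)),0,0,0,154,0)]))
E
```

```text
time: 16.95
ee_pos: [0.5483, 0.3097, 0.1848]
tcp_rot: [-143.1, 88.0, 105.5]
wrist_force: [-0.1, -0.0, -0.7]
opening: 0.0208
time: 17.95
ee_pos: [0.5489, 0.3102, 0.1757]
tcp_rot: [-148.2, 87.9, 100.5]
wrist_force: [-0.5, -0.3, -1.4]
opening: 0.0206
seat now [0.5324 0.2719 0.0999] shift [-0.1  0.7  0.2]
w (array([0.53463469, 0.27519227]), np.float64(0.06010786979055382), 48, np.float64(0.0012570327665782192))
t (array([0.53415543, 0.27213631]), np.float64(0.060839075618107016), 51, np.float64(0.001781429864647542))
s (array([0.52921668, 0.27126752]), np.float64(0.06216984601772712), 55, np.float64(0.0017756375022935852))
```

View pics/p9.png

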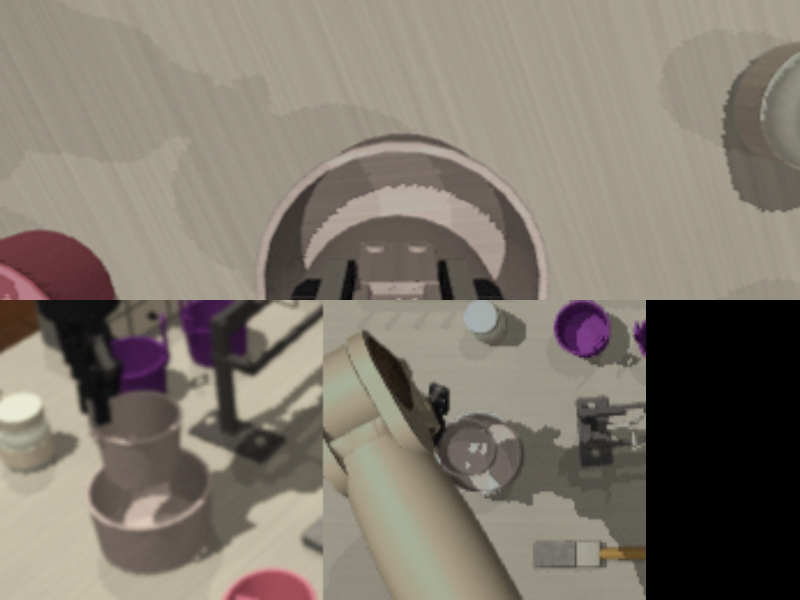

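Dipper 2 hangs centred above the pot (wrist rim spans 258–548 px, straps at about 398). I lower it.

```bash
python3 -m jog '12 0 0 0;25 0 0 0;38 0 0 0;50 0 0 0;62 0 0 0;72 0 0 0;80 0 0 0;86 0 0 0' && python3 -m jog '3 0 0 0;5 0 0 0;7 0 0 0;8 0 0 0;9 0 0 0;9 0 0 0;9 0 0 0;9 0 0 0'
python3 - <<'E'
from h import *
place([.533,.2715,.004],.095,.044)
E
```

```text
time: 19.1
ee_pos: [0.5483, 0.3133, 0.0893]
tcp_rot: [-148.3, 87.9, 100.5]
wrist_force: [0.2, 0.2, -1.7]
opening: 0.0208
time: 20.1
ee_pos: [0.5488, 0.3143, 0.0822]
tcp_rot: [-151.8, 87.8, 97.0]
wrist_force: [0.6, 2.5, 6.0]
opening: 0.0204
seat now [0.5325 0.2761 0.0063] shift [2.1 2.2 4.2]
```

```bash
python3 -m jog '1 0 0 0;1 0 0 0;1 0 0 0;1 0 0 0;1 0 0 0;1 0 0 0;1 0 0 0;1 0 0 0' 0.45 && python3 -m jog '-5 0 0 0;-15 0 0 0;-35 0 0 0;-60 0 0 0;-90 0 0 0;-120 0 0 0;-140 0 0 0;-140 0 0 0'
python3 - <<'E'
from h import *
print(status.get_obs()['q'].round(1)); p,R=tool(); print(R.round(3).tolist())
E
```

```text
time: 21.1
ee_pos: [0.5482, 0.3137, 0.0797]
tcp_rot: [-148.3, 87.9, 100.5]
wrist_force: [0.2, -0.6, 0.0]
opening: 0.0386
time: 22.1
ee_pos: [0.5498, 0.309, 0.222]
tcp_rot: [-153.6, 87.8, 95.1]
wrist_force: [0.0, -0.4, 0.2]
opening: 0.0382
[ 28.4  15.4  20.9  94.7   2.  139.7]
[[-0.003, 0.932, -0.362], [0.037, -0.362, -0.931], [-0.999, -0.017, -0.034]]
```

```bash
cat >> h.py <<'E'
def grasp(k,x,z,yaw=YAW,y=0):
    "go so that grasp point (20.5 mm behind TCP) is at hook k frame (x,y,z mm)"
    p,R=tool(); go(hook(k,x,y,z)+.0205*R[:,0],yaw)
E
python3 - <<'E'
from h import *
grasp(2,-3,80); 
from pot import *
for n in ('wrist','top','side'):
    k=cam(n,'q_'+n); print(n,potfit(k,(.533,.2715)))
E
```

```text
shift [-21.5 189.2 468.4] turn 63.6 or -116.4
wrist (array([0.53320041, 0.2724822 ]), np.float64(0.06040634392136213), 52, np.float64(0.0001239039463222895))
top (array([0.53466035, 0.27058436]), np.float64(0.06116357277274363), 39, np.float64(0.0006121284043887898))
side (array([0.52855584, 0.27173203]), np.float64(0.06299534399808243), 43, np.float64(0.0005864108091133691))
```

```bash
python3 -m jog '-21 20 50 0;-21 40 110 10;-21 65 170 20;-21 90 230 30;-21 120 290 40;-21 145 350 50;-21 170 410 60;-21 189 468 64' 0.6 && python3 -m jog '0 0 0 0;0 0 0 0;0 0 0 0;0 0 0 0;0 0 0 0;0 0 0 0;0 0 0 0;0 0 0 0'
python3 - <<'E'
from h import *
grasp(2,-3,80); grasp(2,-3,-12)
c=cam('wrist','w10')
cv2.imwrite('pics/w10c.png',cv2.resize(c['color'][60:300,140:500,::-1],None,fx=1.5,fy=1.5,interpolation=cv2.INTER_CUBIC))
E
```

```text
time: 23.25
ee_pos: [0.5558, -0.1846, 0.2217]
tcp_rot: [-82.0, 87.9, 102.5]
wrist_force: [2.0, 0.3, -0.1]
opening: 0.0513
time: 24.25
ee_pos: [0.5564, -0.1827, 0.2231]
tcp_rot: [-84.2, 87.9, 100.6]
wrist_force: [-0.1, 0.3, 0.4]
opening: 0.051
shift [-1.9 13.9  1.1] turn -0.4 or 179.6
shift [90.  17.2  0.7] turn -0.4 or 179.6
```

```bash
python3 -m jog '-2 7 0 0;-2 14 1 0;-2 14 1 0;30 15 1 0;60 16 1 0;80 17 1 0;90 17 1 0;90 17 1 0'
python3 - <<'E'
from h import *
grasp(2,-3,-12)
E
```

```text
time: 25.3
ee_pos: [0.556, -0.1964, 0.1323]
tcp_rot: [-83.3, 87.9, 101.5]
wrist_force: [0.2, 0.7, -0.9]
opening: 0.0512
shift [-0.2  0.3 -0.4] turn -0.5 or 179.5
```

Centred to within 0.5 mm of the hook model. I close, lift 18 mm, draw out, and check the force and opening.

```bash
python3 -m jog '0 0 0 0;0 0 0 0;0 0 0 0;0 0 0 0;-3 0 0 0;-8 0 0 0;-13 0 0 0;-18 0 0 0' 0 60 && python3 -m jog '0 0 0 0;0 0 0 0;0 0 6 0;0 0 14 0;0 0 24 0;0 0 34 0;0 0 46 0;0 0 46 0' && python3 -m jog '-20 0 10 0;-45 0 20 0;-70 0 20 0;-100 0 20 0;-100 0 20 0;-100 0 20 0;-100 0 20 0;-100 0 20 0'
python3 - <<'E'
from h import *
print(status.get_obs()['q'].round(1)); p,R=tool(); print(R.round(3).tolist())
E
```

```text
time: 26.3
ee_pos: [0.5559, -0.1972, 0.1508]
tcp_rot: [-82.8, 87.9, 101.9]
wrist_force: [-0.3, -0.2, -1.0]
opening: 0.021
time: 27.3
ee_pos: [0.5097, -0.2011, 0.1511]
tcp_rot: [-84.8, 87.9, 99.9]
wrist_force: [1.1, -0.7, -0.7]
opening: 0.0206
time: 28.3
ee_pos: [0.491, -0.206, 0.2499]
tcp_rot: [-82.5, 87.9, 102.2]
wrist_force: [0.0, -0.5, -0.5]
opening: 0.0206
[-23.7   4.3  11.4  98.4   1.7 151.5]
[[-0.008, 0.083, -0.997], [0.036, -0.996, -0.083], [-0.999, -0.037, 0.005]]
```

Run:
```python
from h import *
go([.626,.234,.29],-22)
```

```text
shift [ -25.2 -428.5 -170.9] turn 26.8 or -153.2
```

```bash
python3 -m jog '-40 0 0 -10;-35 -60 -20 -20;-30 -120 -50 -30;-25 -180 -80 -40;-25 -240 -110 -50;-25 -300 -140 -60;-25 -365 -170 -70;-25 -425 -170 -80' && python3 -m jog '0 0 0 -10;0 0 0 -20;0 0 0 -30;0 0 0 -40;0 0 0 -50;0 0 0 -60;0 0 0 -70;0 0 0 -73'
python3 - <<'E'
from h import *
print(status.get_obs()['q'].round(1)); p,R=tool(); print(p.round(4),R.round(3).tolist()); go([.626,.234,.29],-22)
E
```

```text
time: 29.3
ee_pos: [0.6248, 0.2079, 0.2881]
tcp_rot: [-162.3, 87.9, 102.7]
wrist_force: [1.0, -0.7, -0.6]
opening: 0.0208
time: 30.3
ee_pos: [0.6241, 0.206, 0.289]
tcp_rot: [123.9, 87.9, 101.8]
wrist_force: [0.4, -0.5, -0.7]
opening: 0.0206
[ 17.4  23.1  38.4 105.1   2.1  39.4]
[0.6241 0.206  0.289 ] [[-0.007, 0.375, 0.927], [0.035, 0.926, -0.375], [-0.999, 0.03, -0.02]]
shift [-0.1 26.7 -8.8] turn -0.1 or 179.9
```

Run:
```python
s=open('pot.py').read().replace("zr=.07):","zr=.07,r0=.064):").replace(".064-w,.064+w","r0-w,r0+w")
open('pot.py','w').write(s)
from pot import *
for n in ('wrist','top'):
    k=cam(n,'d3_'+n)
    for z,r in ((.07,.0625),(.066,.0415)): print(n,z,potfit(k,(.533,.273),z,r))
    i=k['color'][:,:,::-1].copy()
    if n=='wrist':
        cv2.imwrite('pics/d3v.png',i)
```

```text
wrist 0.07 (array([0.53310167, 0.27182545]), np.float64(0.06047700038735573), 70, np.float64(5.938460785059191e-05))
wrist 0.066 (array([0.5327928 , 0.28010449]), np.float64(0.04157292105174226), 70, np.float64(0.0018197692292601826))
top 0.07 (array([0.63799259, 0.14096207]), np.float64(0.056813145065871706), 13, np.float64(0.0003734156482991871))Traceback (most recent call last):
  File "<stdin>", line 6, in <module>
  File "pot.py", line 19, in potfit
    A=np.c_[2*pts,np.ones(len(pts))]; s=np.linalg.lstsq(A,(pts**2).sum(1),rcond=None)[0]; R=np.sqrt(s[2]+s[:2]@s[:2])
                                                          ~~~~~~~~~~~~^^^
    return umr_sum(a, axis, dtype, out, keepdims, initial, where)
numpy.exceptions.AxisError: axis 1 is out of bounds for array of dimension 1
```

View pics/d3v.png

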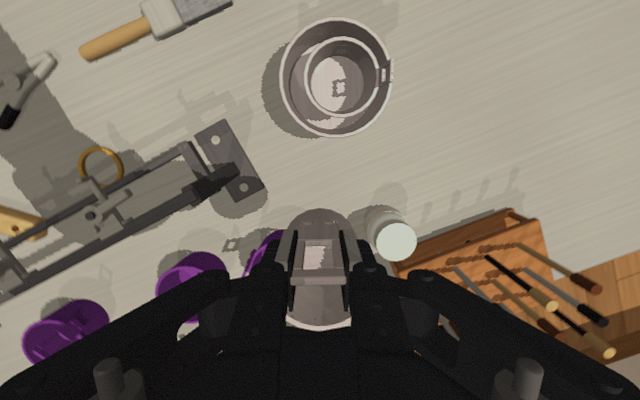

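Run:
```python
from pot import *
k=cam('wrist')
for r in (.040,.0405,.043):
    for g in ((.533,.280),(.535,.277)):
        print(r,potfit(k,g,.066,r))
print(proj(k,[[.5328,.2801,.066],[.5331,.2718,.07]]).round(1))
# brightness threshold: bright rim ring -> contours ellipse
g=cv2.cvtColor(k['color'],cv2.COLOR_RGB2GRAY)[10:150,260:400]
m=(g>np.percentile(g,0)).astype(np.uint8)
e=cv2.Canny(g,60,150); cs,_=cv2.findContours(e,cv2.RETR_LIST,cv2.CHAIN_APPROX_NONE)
for q in cs:
    if len(q)>80: 
        f=cv2.fitEllipse(q); print(len(q),np.round(f[0],1)+[260,10],np.round(f[1],1),onz(k,np.array(f[0])+[260,10],.066).round(4))
```

```text
0.04 (array([0.53336583, 0.28038624]), np.float64(0.041342713082073206), 72, np.float64(0.0019205619277151906))
0.04 (array([0.53345817, 0.28057555]), np.float64(0.04131205669574215), 69, np.float64(0.0018588014228964056))
0.0405 (array([0.53299204, 0.28016599]), np.float64(0.04145558881895182), 72, np.float64(0.0019559058045236985))
0.0405 (array([0.53304644, 0.28031954]), np.float64(0.04146736760795234), 72, np.float64(0.0019460251965169317))
0.043 (array([0.533123 , 0.2805625]), np.float64(0.04158523511665888), 71, np.float64(0.0017823644267536132))
0.043 (array([0.53396329, 0.28082675]), np.float64(0.042275714248166764), 64, np.float64(0.001531423979125552))
[[341.9  76.9]
 [335.6  79.6]]
148 [327.9  83.6] [33.5 52.1] [0.5335 0.2625 0.066 ]
158 [338.3  83.4] [49.8 55.3] [0.5377 0.2737 0.066 ]
237 [307.3  88.3] [85.6 94.4] [0.5293 0.2387 0.066 ]
518 [339.8  78.4] [72.5 86.7] [0.5334 0.2772 0.066 ]
795 [335.3  81.8] [79.5 91.1] [0.5349 0.2711 0.066 ]
680 [336.4  77.2] [108.3 113.6] [0.5308 0.274  0.066 ]
466 [327.6  76.7] [108.2 131.7] [0.5265 0.265  0.066 ]
```

Run:
```python
from h import *
place([.5356,.2794,.10],.091,.0335); place([.5356,.2794,.012],.091,.0335)
```

```text
seat now [0.6546 0.1959 0.218 ] shift [ 121.7   28.5 -139.4]
seat now [0.6546 0.1959 0.218 ] shift [ 209.7   25.9 -137.6]
```

```bash
python3 -m jog '0 14 -45 0;0 28 -90 0;0 28 -139 0;40 28 -139 0;80 28 -139 0;110 28 -139 0;122 28 -139 0;122 28 -139 0' && python3 -m jog '0 0 0 0;0 0 0 0;0 0 0 0;0 0 0 0;0 0 0 0;0 0 0 0;0 0 0 0;0 0 0 0'
python3 - <<'E'
from pot import *
k=cam('wrist'); print('pot',potfit(k,(.533,.272),.07,.061)); k=cam('side'); print('pot side',potfit(k,(.533,.272)))
place([.5356,.2794,.10],.091,.0335); place([.5356,.2794,.025],.091,.0335);
E
```

```text
time: 31.45
ee_pos: [0.5051, 0.2887, 0.1711]
tcp_rot: [124.0, 87.9, 101.7]
wrist_force: [0.7, -0.6, -0.3]
opening: 0.0208
time: 32.45
ee_pos: [0.5053, 0.2888, 0.1711]
tcp_rot: [123.0, 87.9, 100.8]
wrist_force: [-0.3, -0.5, -1.5]
opening: 0.021
pot (array([0.52569462, 0.27325004]), np.float64(0.05730778420172759), 43, np.float64(0.0009332624208190851))
pot side (array([0.52866764, 0.272863  ]), np.float64(0.06303507186494553), 39, np.float64(0.0005440874717529132))
seat now [0.5358 0.2787 0.1   ] shift [ 0.1  0.6 -0.5]
seat now [0.5358 0.2787 0.1   ] shift [75.  -1.7  1. ]
```

```bash
python3 -m jog '12 0 0 0;24 0 0 0;36 -1 0 0;46 -1 0 0;56 -1 1 0;64 -2 1 0;70 -2 1 0;75 -2 1 0' && python3 -m jog '2 0 0 0;4 0 0 0;6 0 0 0;7 0 0 0;8 0 0 0;9 0 0 0;10 0 0 0;10 0 0 0'
python3 - <<'E'
from h import *
place([.5356,.2794,.008],.091,.0335)
E
```

```text
time: 33.55
ee_pos: [0.505, 0.2893, 0.0959]
tcp_rot: [122.6, 87.9, 100.3]
wrist_force: [-0.1, 0.1, -0.6]
opening: 0.0208
time: 34.55
ee_pos: [0.5049, 0.2896, 0.0861]
tcp_rot: [123.1, 87.9, 100.8]
wrist_force: [-0.3, 0.2, -1.1]
opening: 0.0206
seat now [0.5354 0.2794 0.0149] shift [ 6.9 -0.2  0.4]
```

No contact yet, with the strap's lower end about 5 mm below dipper 2's rim. I go on slowly.

```bash
python3 -m jog '1 0 0 0;2 0 0 0;3 0 0 0;4 0 0 0;4.5 0 0 0;5 0 0 0;5 0 0 0;5 0 0 0' && python3 -m jog '0.5 0 0 0;1 0 0 0;1 0 0 0;1.5 0 0 0;1.5 0 0 0;1.5 0 0 0;1.5 0 0 0;1.5 0 0 0'
python3 - <<'E'
from h import *
place([.5356,.2794,.008],.091,.0335)
E
```

```text
time: 35.55
ee_pos: [0.5049, 0.2901, 0.0819]
tcp_rot: [121.8, 87.9, 99.5]
wrist_force: [-1.8, 0.7, 5.5]
opening: 0.0202
time: 36.55
ee_pos: [0.505, 0.2905, 0.0816]
tcp_rot: [120.0, 87.8, 97.8]
wrist_force: [-4.6, 0.6, 13.3]
opening: 0.0207
seat now [0.5357 0.2804 0.0105] shift [ 2.5 -1.1  0.4]
```

```bash
python3 -m jog '0 0 0 0;0 0 0 0;0 0 0 0;0 0 0 0;0 0 0 0;0 0 0 0;0 0 0 0;0 0 0 0' 0.4 && python3 -m jog '-5 0 0 0;-15 0 0 0;-35 0 0 0;-60 0 0 0;-90 0 0 0;-120 0 0 0;-150 0 0 0;-170 0 0 0'
python3 - <<'E'
from h import *
print(status.get_obs()['q'].round(1)); grasp(1,-3,80)
E
```

```text
time: 37.55
ee_pos: [0.5049, 0.2899, 0.0797]
tcp_rot: [122.7, 87.9, 100.5]
wrist_force: [-0.3, -0.4, -0.2]
opening: 0.0344
time: 38.55
ee_pos: [0.5062, 0.2838, 0.2521]
tcp_rot: [119.3, 87.9, 97.0]
wrist_force: [-0.5, 0.2, -0.8]
opening: 0.0342
[28.3  9.  16.8 97.   2.  50.6]
shift [   5.5 -525.7  280.4] turn -27.5 or 152.5
```

```bash
python3 -m jog '0 -50 30 10;0 -105 60 20;0 -160 90 30;0 -215 120 40;0 -270 150 50;0 -330 190 60;0 -385 225 70;0 -440 260 80' 0.6 && python3 -m jog '0 0 0 10;0 0 0 20;0 0 0 30;0 0 0 40;0 0 0 50;0 0 0 60;0 0 0 70;0 0 0 72' && python3 -m jog '0 0 0 0;0 0 0 0;0 0 0 0;0 0 0 0;0 0 0 0;0 0 0 0;0 0 0 0;0 0 0 0'
python3 - <<'E'
from h import *
print(status.get_obs()['q'].round(1)); grasp(1,-3,80);grasp(1,-3,-12)
E
```

```text
time: 39.55
ee_pos: [0.5773, -0.2083, 0.2326]
tcp_rot: [-158.8, 88.0, 98.6]
wrist_force: [0.5, 0.9, 0.6]
opening: 0.0511
time: 40.55
ee_pos: [0.5773, -0.2062, 0.2323]
tcp_rot: [-86.1, 87.9, 99.6]
wrist_force: [-0.4, 0.6, -0.5]
opening: 0.0515
time: 41.55
ee_pos: [0.5773, -0.2062, 0.2316]
tcp_rot: [-85.2, 87.9, 100.5]
wrist_force: [0.3, 0.4, -0.1]
opening: 0.0515
[-20.5  15.1  21.7  97.6   1.8 153.7]
shift [  3.5 100.7  20.8] turn 0.6 or -179.4
shift [ 95.5 104.   20.6] turn 0.6 or -179.4
```

```bash
python3 -m jog '0 40 10 0;0 80 21 1;0 101 21 1;0 101 21 1;30 102 21 1;60 103 21 1;85 104 21 1;95 104 21 1'
python3 - <<'E'
from h import *
grasp(1,-3,-12)
E
```

```text
time: 42.55
ee_pos: [0.5657, -0.3072, 0.1316]
tcp_rot: [-82.0, 87.8, 102.8]
wrist_force: [0.1, 0.4, -0.8]
opening: 0.0514
shift [-1.   1.1 -0.7] turn -0.4 or 179.6
```

```bash
python3 -m jog '0 1 0 0;0 1 0 0;0 1 0 0;0 1 0 0;-3 1 0 0;-8 1 0 0;-13 1 0 0;-18 1 0 0' 0 60 && python3 -m jog '0 0 0 0;0 0 0 0;0 0 6 0;0 0 14 0;0 0 24 0;0 0 34 0;0 0 46 0;0 0 46 0' && python3 -m jog '-20 0 10 0;-45 0 20 0;-70 0 20 0;-100 0 20 0;-130 0 20 0;-130 0 20 0;-130 0 20 0;-130 0 20 0'
python3 - <<'E'
from pot import *
print(status.get_obs()['q'].round(1)); p,R=tool(); print(p.round(4),R.round(3).tolist())
for n in ('top','side'): print(n,potfit(cam(n),(.533,.272)))
E
```

```text
time: 43.55
ee_pos: [0.5662, -0.31, 0.1513]
tcp_rot: [-83.6, 87.9, 101.2]
wrist_force: [0.2, -0.4, -1.6]
opening: 0.0207
time: 44.55
ee_pos: [0.5197, -0.314, 0.1515]
tcp_rot: [-84.7, 87.9, 100.0]
wrist_force: [0.5, 0.5, -1.1]
opening: 0.0208
time: 45.55
ee_pos: [0.5012, -0.3199, 0.2802]
tcp_rot: [-82.4, 87.9, 102.3]
wrist_force: [-0.6, -0.6, -0.2]
opening: 0.0207
[-33.3  14.6  26.5 103.5   1.5 142. ]
[ 0.5012 -0.3199  0.2802] [[-0.008, 0.083, -0.997], [0.037, -0.996, -0.083], [-0.999, -0.037, 0.005]]
top (array([0.53371325, 0.27068057]), np.float64(0.06227624699748373), 46, np.float64(0.0006837075327894709))
side (array([0.52936826, 0.27373124]), np.float64(0.06325571773307369), 44, np.float64(0.0005809957820851891))
```

```bash
python3 - <<'E'
from h import *
go([.570,.365,.295],68)
E
python3 -m jog '-10 -60 -5 -10;-10 -120 -10 -20;-10 -180 -20 -30;-10 -240 -30 -40;-10 -300 -40 -50;-10 -350 -50 -60;-10 -350 -50 -70;-10 -350 -50 -80' && python3 -m jog '0 0 0 -10;0 0 0 -20;0 0 0 -30;0 0 0 -40;0 0 0 -50;0 0 0 -60;0 0 0 -70;0 0 0 -80' && python3 -m jog '0 0 0 -10;0 0 0 -20;0 0 0 -30;0 0 0 -40;0 0 0 -50;0 0 0 -60;0 0 0 -70;0 0 0 -80'
python3 - <<'E'
from h import *
print(tool()[0]); go([.570,.365,.295],68)
E
```

```text
shift [   9.7 -676.9 -125.4] turn -63.2 or 116.8
time: 46.65
ee_pos: [0.5221, 0.0333, 0.3031]
tcp_rot: [-163.3, 87.9, 101.9]
wrist_force: [-0.3, -0.6, -0.9]
opening: 0.0205
time: 47.65
ee_pos: [0.5222, 0.0323, 0.3031]
tcp_rot: [116.5, 87.9, 101.6]
wrist_force: [0.2, -1.0, -0.7]
opening: 0.0206
time: 48.65
ee_pos: [0.5221, 0.0323, 0.3031]
tcp_rot: [36.7, 87.9, 101.8]
wrist_force: [-0.1, -0.7, 0.0]
opening: 0.0209
[0.52211988 0.03228142 0.30307862]
shift [ 19.6  96.4 321.5] turn -2.9 or 177.1
```

```bash
python3 -m jog '0 15 55 -1;0 30 110 -3;0 45 165 -3;0 60 220 -3;5 80 275 -3;10 96 321 -3;10 96 321 -3;10 96 321 -3' && python3 -m jog '0 0 0 0;0 0 0 0;0 0 0 0;0 0 0 0;0 0 0 0;0 0 0 0;0 0 0 0;0 0 0 0'
python3 - <<'E'
from pot import *
p,R=tool(); print(p.round(4),R.round(3).tolist()); k=cam('wrist','d4'); 
for z,r in ((.07,.0605),(.066,.0415),(.066,.031)): print(z,potfit(k,(.534,.278),z,r))
u=proj(k,[.534,.278,.066])[0].astype(int); print(u)
y0,x0=max(u[1]-75,0),u[0]-100
cv2.imwrite('pics/d4c.png',cv2.resize(k['color'][y0:y0+150,x0:x0+200,::-1],(800,600),interpolation=cv2.INTER_CUBIC)); print(x0,y0)
import pickle; pickle.dump(k,open('d4.pkl','wb'))
E
```

```text
time: 49.65
ee_pos: [0.5723, 0.3636, 0.3045]
tcp_rot: [34.3, 88.0, 102.0]
wrist_force: [-0.0, -0.4, -1.2]
opening: 0.0207
time: 50.65
ee_pos: [0.5724, 0.3638, 0.305]
tcp_rot: [32.9, 87.9, 100.6]
wrist_force: [-0.5, 0.6, -0.8]
opening: 0.0206
[0.5724 0.3638 0.305 ] [[-0.007, -0.926, 0.379], [0.036, 0.378, 0.925], [-0.999, 0.02, 0.03]]
0.07 (array([0.53332134, 0.27225911]), np.float64(0.06045864583439867), 71, np.float64(5.5578901816774606e-05))
0.066 (array([0.54780181, 0.2831008 ]), np.float64(0.04429454773379687), 53, np.float64(0.0013948089968070891))
0.066 (array([0.52834866, 0.28265249]), np.float64(0.032651807944435424), 59, np.float64(0.0013433323932165175))
[316  83]
216 8
```

View pics/d4c.png

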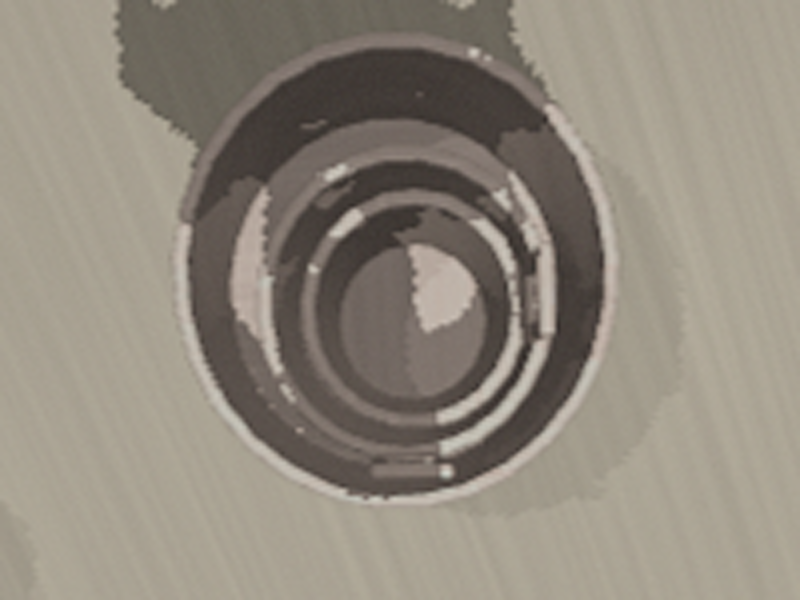

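Crop: pot, dipper 2 (rim centre ≈ (408,308)) and dipper 3 (rim centre ≈ (412,308), strap at the right at (532,290)) are nested and upright. I cast these to world.

Run:
```python
from h import *
import pickle
k=pickle.load(open('d4.pkl','rb'))
for n,u in (('d3',(412,308)),('d2',(408,308)),('d3 r',(520,300)),('d3 l',(302,300)),('d3 t',(412,190)),('d3 b',(412,425))): print(n,onz(k,(216+u[0]/4,8+u[1]/4),.066).round(4))
d=onz(k,(216+412/4,8+308/4),.066); t=np.radians(248); seat=d[:2]-.003*np.array([np.cos(t),np.sin(t)]); print(seat)
place([*seat,.10],.087,.023); place([*seat,.03],.087,.023)
```

```text
d3 [0.5313 0.2808 0.066 ]
d2 [0.5324 0.2804 0.066 ]
d3 r [0.501  0.2908 0.066 ]
d3 l [0.5605 0.2666 0.066 ]
d3 t [0.5193 0.2513 0.066 ]
d3 b [0.5439 0.3117 0.066 ]
[0.53247181 0.28361984]
seat now [0.5806 0.3874 0.2392] shift [ 135.7    2.6 -118.5]
seat now [0.5806 0.3874 0.2392] shift [ 205.7    1.2 -120.6]
```

```bash
python3 -m jog '0 2 -40 0;0 3 -80 0;0 3 -118 0;40 3 -118 0;80 3 -118 0;110 3 -118 0;130 3 -118 0;136 3 -118 0' && python3 -m jog '0 0 0 0;0 0 0 0;0 0 0 0;0 0 0 0;0 0 0 0;0 0 0 0;0 0 0 0;0 0 0 0'
python3 - <<'E'
from pot import *
k=cam('side'); print('pot side',potfit(k,(.533,.272)))
s=[.5325,.2836]
place([*s,.10],.087,.023); place([*s,.035],.087,.023);
E
```

```text
time: 51.7
ee_pos: [0.5235, 0.2603, 0.1644]
tcp_rot: [35.6, 87.9, 103.4]
wrist_force: [0.0, -0.7, -0.7]
opening: 0.0208
time: 52.7
ee_pos: [0.524, 0.2605, 0.1656]
tcp_rot: [32.9, 87.9, 100.6]
wrist_force: [0.1, -0.4, -0.1]
opening: 0.0205
pot side (array([0.52890994, 0.27360859]), np.float64(0.06340750238657637), 33, np.float64(0.00030715655558624655))
seat now [0.5323 0.2842 0.0998] shift [-0.3 -0.4 -0.5]
seat now [0.5323 0.2842 0.0998] shift [64.7 -1.7 -2.5]
```

```bash
python3 -m jog '12 0 0 0;24 -1 -1 0;34 -1 -1 0;43 -1 -2 0;51 -2 -2 0;57 -2 -2 0;62 -2 -2 0;65 -2 -2 0' && python3 -m jog '2 0 0 0;4 0 0 0;6 0 0 0;8 0 0 0;10 0 0 0;12 0 0 0;13 0 0 0;13 0 0 0'
python3 - <<'E'
from h import *
place([.5325,.2836,.012],.087,.023)
E
```

```text
time: 53.75
ee_pos: [0.5247, 0.2603, 0.1003]
tcp_rot: [32.6, 87.9, 100.4]
wrist_force: [0.3, -1.0, 0.1]
opening: 0.0207
time: 54.75
ee_pos: [0.5246, 0.2607, 0.0873]
tcp_rot: [33.1, 87.9, 100.8]
wrist_force: [-0.1, 0.2, -1.0]
opening: 0.0205
seat now [0.5328 0.2843 0.0215] shift [ 9.5 -0.2 -1.1]
```

```bash
python3 -m jog '1 0 0 0;2 0 -1 0;3 0 -1 0;4 0 -1 0;5 0 -1 0;5.5 0 -1 0;6 0 -1 0;6 0 -1 0' && python3 -m jog '0.5 0 0 0;1 0 0 0;1.5 0 0 0;1.5 0 0 0;2 0 0 0;2 0 0 0;2 0 0 0;2 0 0 0'
python3 - <<'E'
from h import *
place([.5325,.2836,.012],.087,.023)
E
```

```text
time: 55.75
ee_pos: [0.5242, 0.26, 0.0814]
tcp_rot: [32.9, 87.9, 100.7]
wrist_force: [0.2, -0.1, -0.8]
opening: 0.0208
time: 56.75
ee_pos: [0.5245, 0.2604, 0.0804]
tcp_rot: [30.6, 87.9, 98.3]
wrist_force: [-0.3, 0.5, 7.8]
opening: 0.0207
seat now [0.5329 0.2841 0.0147] shift [ 2.7  0.1 -0.7]
```

```bash
python3 -m jog '0 0 0 0;0 0 0 0;0 0 0 0;0 0 0 0;0 0 0 0;0 0 0 0;0 0 0 0;0 0 0 0' 0.35 && python3 -m jog '-5 0 0 0;-15 0 0 0;-35 0 0 0;-60 0 0 0;-90 0 0 0;-120 0 0 0;-150 0 0 0;-160 0 0 0'
python3 - <<'E'
from h import *
print(status.get_obs()['q'].round(1)); p,R=tool()
h=np.degrees(np.arctan2(R[1,1],R[0,1])); print(h)
for k in (4,2,1): print(k); go(hook(k,60,28,60),YAW); go(hook(k,60,28,14),YAW)
E
```

```text
time: 57.75
ee_pos: [0.5242, 0.2601, 0.0795]
tcp_rot: [32.8, 87.9, 100.6]
wrist_force: [-0.4, -0.8, -0.3]
opening: 0.0296
time: 58.75
ee_pos: [0.5258, 0.2546, 0.2419]
tcp_rot: [27.8, 87.9, 95.5]
wrist_force: [1.2, 0.3, 0.2]
opening: 0.0301
[ 24.9   9.3  16.   96.    2.  -42.9]
157.77057863767078
4
shift [   9.4 -139.6 -154.4] turn 62.6 or -117.4
shift [  55.4 -140.4 -156. ] turn 62.6 or -117.4
2
shift [   1.1 -242.8 -353.1] turn 62.6 or -117.4
shift [  47.1 -243.6 -354.6] turn 62.6 or -117.4
1
shift [  -3.1 -294.4 -452.4] turn 62.6 or -117.4
shift [  42.9 -295.2 -453.9] turn 62.6 or -117.4
```

```bash
python3 -m jog '0 0 0 10;0 -25 -30 20;0 -50 -60 30;0 -80 -90 40;0 -110 -120 50;5 -140 -154 60;9 -140 -154 63;9 -140 -154 63' 0
python3 - <<'E'
from h import *
print(status.get_obs()['q'].round(1)); go(hook(4,60,28,60),YAW); go(hook(4,60,28,14),YAW); go(hook(4,6,28,14),YAW)
E
```

```text
time: 59.75
ee_pos: [0.5962, 0.0588, 0.2219]
tcp_rot: [98.4, 87.9, 103.1]
wrist_force: [0.2, -0.0, 0.0]
opening: 0.0002
[ 4.7 12.  16.9 95.2  2.1 -0.1]
shift [-3.1  0.5  0.3] turn -0.5 or 179.5
shift [42.9 -1.2  0.6] turn -0.5 or 179.5
shift [ 43.2  -1.6 -53.4] turn -0.5 or 179.5
```

```bash
python3 -m jog '15 0 0 0;30 -1 0 0;43 -1 0 0;43 -1 0 0;43 -1 -7 0;43 -1 -14 0;43 -1 -20 0;43 -1 -26 0' && python3 -m jog '0 0 -5 0;0 0 -10 0;0 0 -15 0;0 0 -20 0;0 0 -25 0;0 0 -28 0;0 0 -28 0;0 0 -28 0' && python3 -m jog '-20 0 0 0;-46 0 0 0;-46 -10 27 0;-46 -30 54 0;-46 -80 54 0;-46 -140 54 0;-46 -200 54 0;-46 -224 54 0'
python3 - <<'E'
from h import *
go(hook(2,60,28,60),YAW); go(hook(2,60,28,14),YAW)
c=cam('wrist','k4')
E
```

```text
time: 60.75
ee_pos: [0.5705, 0.0577, 0.1806]
tcp_rot: [92.8, 87.9, 97.5]
wrist_force: [3.4, -1.2, 0.7]
opening: 0.0003
time: 61.75
ee_pos: [0.5425, 0.0553, 0.1801]
tcp_rot: [95.7, 87.9, 100.5]
wrist_force: [0.2, -0.7, -0.4]
opening: 0.0005
time: 62.75
ee_pos: [0.615, -0.1679, 0.217]
tcp_rot: [97.2, 87.9, 101.8]
wrist_force: [0.5, 1.4, -0.3]
opening: -0.0001
shift [-7.9  4.2  2.1] turn -0.6 or 179.4
shift [38.1  2.5  2.3] turn -0.6 or 179.4
```

```bash
python3 -m jog '15 2 1 0;30 3 2 0;38 3 2 0;38 3 2 0;38 3 -5 0;38 3 -12 0;38 3 -18 0;38 3 -24 0' && python3 -m jog '0 0 -5 0;0 0 -10 0;0 0 -15 0;0 0 -20 0;0 0 -25 0;0 0 -28 0;0 0 -28 0;0 0 -28 0' && python3 -m jog '-20 0 0 0;-46 0 0 0;-46 -10 27 0;-46 -30 54 0;-46 -80 54 0;-46 -112 54 0;-46 -112 54 0;-46 -112 54 0'
python3 - <<'E'
from h import *
go(hook(1,60,28,60),YAW); go(hook(1,60,28,14),YAW)
E
```

```text
time: 63.8
ee_pos: [0.5907, -0.1627, 0.1805]
tcp_rot: [93.4, 87.9, 98.2]
wrist_force: [3.5, -0.0, -0.1]
opening: 0.0003
time: 64.8
ee_pos: [0.5628, -0.1649, 0.1801]
tcp_rot: [95.7, 87.9, 100.5]
wrist_force: [0.7, 0.3, 0.5]
opening: 0.0002
time: 65.8
ee_pos: [0.6262, -0.2731, 0.2217]
tcp_rot: [96.1, 87.9, 100.9]
wrist_force: [-0.4, 0.2, 0.6]
opening: -0.0003
shift [-3.4 -2.2  0.5] turn -0.4 or 179.6
shift [42.6 -3.9  0.7] turn -0.4 or 179.6
```

```bash
python3 -m jog '15 -2 0 0;30 -3 0 0;42 -4 0 0;42 -4 0 0;42 -4 -7 0;42 -4 -14 0;42 -4 -20 0;42 -4 -26 0' && python3 -m jog '0 0 -5 0;0 0 -10 0;0 0 -15 0;0 0 -20 0;0 0 -25 0;0 0 -28 0;0 0 -28 0;0 0 -28 0' && python3 -m jog '-30 0 0 0;-60 0 0 0;-100 0 30 0;-120 30 60 0;-120 80 70 0;-120 130 70 0;-120 160 70 0;-120 160 70 0' && python3 -m jog '0 0 0 0;0 0 0 0;0 0 0 0;0 0 0 0;0 0 0 0;0 0 0 0;0 0 0 0;0 0 0 0'
python3 - <<'E'
from pot import *
c=cam('wrist','f1');t=cam('top','f1t');s=cam('side','f1s'); print(tool()[0])
print('pot',potfit(t,(.533,.272)),potfit(s,(.533,.272)))
a=cv2.resize(c['color'][:230,:,::-1],(800,288))
u=proj(t,[.533,.275,.066])[0].astype(int); v=proj(s,[.533,.275,.066])[0].astype(int); w=proj(s,hook(2.5,0,0,0))[0].astype(int)
C=lambda i,q,h:cv2.resize(i['color'][q[1]-h:q[1]+h,q[0]-h:q[0]+h,::-1],(266,266),interpolation=cv2.INTER_CUBIC)
cv2.imwrite('pics/final.png',np.vstack([a,np.hstack([C(t,u,30),C(s,v,45),C(s,w,70),np.zeros((266,2,3),np.uint8)])]))
E
```

```text
time: 66.8
ee_pos: [0.6004, -0.2783, 0.1804]
tcp_rot: [93.1, 88.0, 97.9]
wrist_force: [3.4, -0.7, 0.7]
opening: 0.0003
time: 67.8
ee_pos: [0.5725, -0.2805, 0.18]
tcp_rot: [95.7, 87.9, 100.4]
wrist_force: [0.2, -0.1, 0.1]
opening: 0.0
time: 68.8
ee_pos: [0.6298, -0.1175, 0.3059]
tcp_rot: [94.7, 87.9, 99.6]
wrist_force: [0.2, 0.7, -0.7]
opening: 0.0001
time: 69.8
ee_pos: [0.6297, -0.1196, 0.3054]
tcp_rot: [95.7, 87.9, 100.5]
wrist_force: [0.3, 0.5, -0.2]
opening: 0.0001
[ 0.62969641 -0.11959848  0.30538511]
pot (array([0.53352824, 0.26902757]), np.float64(0.06205676683822598), 47, np.float64(0.0006539866791951607)) (array([0.52776137, 0.27230043]), np.float64(0.06279168530778909), 37, np.float64(0.0004031247773185198))
```

View pics/final.png

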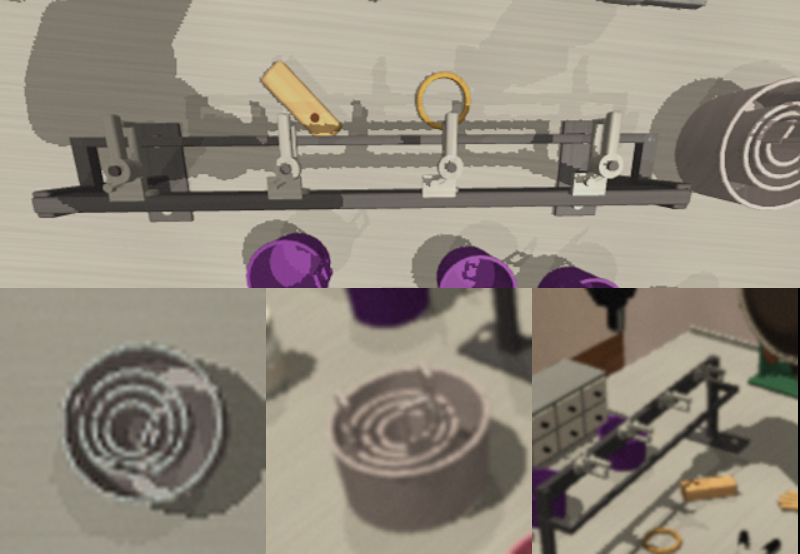

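All four keepers are shut, the three dippers are nested level in the pot, and the arm is clear. I hand it in.

```bash
python3 -c "
from workcell import bot; print(bot.job_done())"
```

```text
the job is handed in; nothing more can be done
None
```

The job is handed in at about 70 s of the 210 s. Dipper 1 was absent. I opened keepers 1, 2 and 4, then took down dippers 2, 3 and 4 and lowered them in that order into the pot. Afterwards I swung those three keepers shut; keeper 3 was never opened.

**Last checks**
- **Keepers and stack:** the final pictures show all four keepers shut and the dippers nested concentric and level in the pot. By eye, the curtain ring and limb blank lie where they did; I did not measure the bystanders.
- **Lowering:** each dipper touched down at about 6 to 13 N, and 1 to 2 mm above the nominal floor height before release.
- **Pot:** it read within about 2 mm of its first position, so I saw no knock.

**What disagreed**
- **Tool tilt:** the last joint reached its limit once, and the tool stayed tilted about 2° from then on. The grasps and placings still worked.
- **Off centre:** dipper 2 settled about 8 mm off the pot's centre.
- **Calibration:** the side camera read the pot about 5 mm off the wrist and top cameras in x, so I relied on the wrist camera.

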